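Lift a pair of zinc anodes into the cooler kit tray

TASK

The two zinc anode bars on the rubber mat are the pair for the next cooler service. Slide them together on the mat until they lie side by side with their ends even, pick both up in one grasp, and lay them down gently, still side by side and even, lengthwise in the large empty bay of the blue kit tray before letting go. Never lift one without the other, and leave the spiders, plug and dowel pin where they are.

Things in the scene. Friction and masses are not known exactly. Their poses are not given: they have to be found in the camera images.
- anode_a: Cast zinc anode bar, mid-grey, 115 x 25 x 20 mm (x, y, z), about 0.4 kg, with two round steel bolt sleeves showing in its top. Origin: centre of the underside; x along its length, z up. It starts lying on the mat, apart from its twin, not quite parallel to it and with its ends out of step; it slides under a push of a few newtons.
- anode_b: The twin of the other anode bar, same size, weight and axes. Side by side the pair is 50 mm wide. Which of the two lies to the left varies.
- mat: Black ribbed rubber mat, 270 x 250 x 3 mm (x, y, z), fixed on the bench to the left or to the right. Origin: centre of the underside. The anodes lie on it, roughly along its x.
- tray: Blue sheet-steel kit tray, fixed on the bench on the other side from the mat, 300 x 160 x 30 mm outside, walls and floor 3 mm thick. Origin: centre of the underside; x along its length. A cross wall 26 mm high divides it: the large empty bay is at the -x end, the small bay with the copper plug and the dowel pin at the +x end.
- bay (a point): Centre of the floor of the tray's large empty bay, on the floor's upper face (3 mm above the bench); axes as the tray's. The bay is about 193 mm along x and 154 mm along y inside, with walls 27 mm above its floor.
- spider_a: Orange polyurethane coupling spider, six lobes, 74 mm across, 20 mm high, lying loose on the bench between mat and tray, on the far side from the robot. Origin: centre of the underside. To be left alone.
- spider_b: A second such spider, loose between mat and tray, on the side near the robot. Origin: centre of the underside. To be left alone.
- plug: Copper heat exchanger plug, 39 mm across and 42 mm high, standing on its hexagon head in the tray's small bay. Origin: centre of the underside. To be left alone.
- dowel: Polished steel dowel pin, 18 mm diameter, 80 mm long, lying across the tray's small bay. Origin: underside at mid length; x along the pin. To be left alone.
Things that resemble listed ones, but are neither listed nor needed, are in the scene too. Leave any orange, pink or red look-alike of the anode_b alone.

How it is judged (in metres and radians):
On the way, in this order (a step that is already met when the one before it is completed fails the run):
1. both anodes are off the mat together, more than 60 mm above the bench, side by side with ends even (within 9 mm) (height (world z) of each of anode_a, anode_b above 0.06 m and distance between anode_a and anode_b below 0.03 m and x of anode_b in the frame of anode_a between -0.009 and 0.009 m and angle between the x axis of anode_a and the x axis of anode_b, either way round below 0.1 rad), for 0.2 s.
2. the pair rests on the floor of the tray's large bay while still held in the gripper (not dropped: within 5 mm of the floor when let go) (x of anode_a in the frame of bay between -0.04 and 0.04 m and y of anode_a in the frame of bay between -0.065 and 0.065 m and z of anode_a in the frame of bay between -0.004 and 0.005 m and x of anode_b in the frame of bay between -0.04 and 0.04 m and y of anode_b in the frame of bay between -0.065 and 0.065 m and z of anode_b in the frame of bay between -0.004 and 0.005 m and contact force between the fingers and anode_a above 1 N and contact force between the fingers and anode_b above 1 N), for 0.1 s.
At the end, for the whole second after the job is handed in: Both anodes lie at rest, flat on the floor of the tray's large bay, side by side (centres under 30 mm apart, so a gap under about 5 mm), parallel to each other within 0.1 rad, ends even within 9 mm, lengthwise along the tray within 0.15 rad (distance between anode_a and anode_b below 0.03 m and x of anode_b in the frame of anode_a between -0.009 and 0.009 m and angle between the x axis of anode_a and the x axis of anode_b, either way round below 0.1 rad and x of anode_a in the frame of bay between -0.04 and 0.04 m and y of anode_a in the frame of bay between -0.065 and 0.065 m and z of anode_a in the frame of bay between -0.004 and 0.005 m and x of anode_b in the frame of bay between -0.04 and 0.04 m and y of anode_b in the frame of bay between -0.065 and 0.065 m and z of anode_b in the frame of bay between -0.004 and 0.005 m and angle between the x axis of each of anode_a, anode_b and the x axis of tray, either way round below 0.15 rad and angle between each of anode_a, anode_b's own z axis and vertical below 0.06 rad and linear speed of each of anode_a, anode_b below 0.02 m/s); the robot touches nothing.
It fails at once if one anode is raised more than 35 mm above the bench while the other is still down ((height (world z) of anode_a above 0.035 m and height (world z) of anode_b below 0.012 m) or (height (world z) of anode_b above 0.035 m and height (world z) of anode_a below 0.012 m)).
It fails at once if another loose part (spider, plug or dowel pin) is moved more than 20 mm (distance of any of spider_a, spider_b, plug, dowel from where it was at the start of the episode above 0.02 m).
It also fails if it takes over 58 s, if anything falls off the work surface, if the arm or the gripper's body presses on something with over 40 N, if the wrist force passes 120 N, or if a joint passes its speed limit or range.

ROBOT

A 6-joint arm with a two-finger parallel gripper is mounted at the origin on the work surface. World frame = base frame: x ahead of the robot, y to its left, z up, the work surface at z = 0. Lengths are in mm, angles in rad, forces in N, time in s.
With the tool pointing down it reaches from about 275 to 750 mm from the base axis. Payload 10.2 kg.
Tool frame: the origin (TCP) lies at the very end of the fingers, on their centre line; the grasp point (between the pads) lies 19 mm behind it (ctrl.hold_point_z is the distance from the TCP to the grasp point, in mm); z points along the fingers, y is the direction in which the jaws open and shut (so a half turn about z gives the same grasp; the last joint's range is limited). The gripper opens to 85 mm and grips with 20 to 120 N. Pads are 22 mm wide; open, the fingers measure 114 mm over their backs; the gripper's body (76 mm by 85 mm) begins 54 mm behind the grasp point. The pads swing forward as they close: fully open they stand 13 mm farther back than shut.
Start: joints at [-1.378, 0.313, 1.498, -0, 1.331, -0.223], TCP at [212.047, -480.278, 231.294] pointing down, gripper open.
Joint ranges: [-2.94, 2.94], [-0.97, 2.17], [0.19, 2.56], [-1.23, 4.37], [0.02, 3.11], [-2.88, 2.88]. Speed limits (rad/s): [2.39, 2.39, 3.01, 3.14, 3.14, 3.14].

INTERFACE

Orientations are given as a unit quaternion [w, x, y, z].
In Python, from rig import readout, cams, workorder, spotter, ctrl gives the robot as it stands.
- The arm moves only by the tool step_arm, never from a script. Its argument "plan" is text: rows parted by semicolons, each of 5 numbers parted by spaces: the shift along the tool's x, y, z in cm, then the turn about the tool's z in degrees, then the opening in per cent of the stroke, from 0 (shut) to 100 (fully open). In form: x y z twist gripper; .... A call has 1 to 10 rows; each row is the pose to reach, as a shift and turn from the pose commanded when the call began, along the tool's axes at that moment; what a row does not reach only later rows make up. A row lasts 1/10 s, in which the tool goes at most 50 mm and 8.59 degrees, less where a joint would pass 70% of its speed; a pose out of reach is approached as far as the arm can. A call with a gripper value outside its range is refused whole. The fingers move at their own pace and stop on an object; "grip_force" is the grip in N (left out, the last holds). Time passes only in rows, so rows that repeat a pose let the fingers close. It gives the time, the measured TCP pose, the force and the opening at its end, in the units of the state.
- readout.sense(): the state, without advancing time (a new reading comes with each control period).
- cams.capture(name): name is "scene" or "side" or "wrist"; returns (picture, depth): 420x560x3 uint8, red, green, blue; 420x560 float32, mm along the optical axis (not along the pixel's ray), 0 where there is no reading.
- cams.camera_info(name): a dict with "vfov" (degrees; the focal length in pixels is half the picture's height over the tangent of half this angle, whatever the lens; pixels are square), "cx", "cy" (the principal point, pixels), "k1" (the pictures are not rectified: a ray, as slopes to the right and down, at radius r is drawn at 1 + k1 r^2 times it, then the intrinsics apply), "rvec" (rotation vector, rad) and "tvec" (3), from world to camera coordinates, as OpenCV has them. Camera axes: x right, y down, z forward; pixel columns grow to the right and rows downward; lengths in mm; the calibration is good to about 2 mm. A picture is of the moment at which its call begins: read the wrist's pose just before it. camera_info takes no time and is no camera call; for the wrist camera it gives the pose at the moment of the call.
- workorder.finish_job(): hands the job in, once; it reports no verdict.
Trained networks look in the newest picture that a camera, given by its name, has taken for a name from the list of things; names that differ only in an ending like _2 or _b are one class to them, and where a whole thing is asked for, a point or a joint stands for the part that bears it (a point fixed in the world has none). Each returns a list of dicts, best first, with "conf" (0 to 1); they miss things now and then, are a little off and sometimes report something else, mostly with a low value. They report only what shows in the picture. A call takes as long as a camera call. They do not tell look-alikes from the thing itself.
- spotter.regions_of(camera, target): "pixels" (420x560 bool, what is visible of it) and "extent" ([centre column, centre row, width, height] in pixels, round what is visible of it).
The state is a dict: "time_s": time; "joints": joint angles; "dq": joint speeds; "tau": joint torques, N m; "eef_pos": TCP position; "ee_rot": TCP orientation; "force": force on the tool from outside, world axes, zero at the start; "wrist_torque": the same for the moment, N m; "grip_width": opening from 0.0 (shut) to 1.0 (fully open).
Only numpy, scipy, OpenCV 4.12 (cv2) and the standard library are available. Lean on these libraries where they do the work, as an engineer would, in place of code of your own. Each camera call takes 0.05 s, during which the arm holds its last target. There are 200 camera calls.

## Working session

There is one attempt and no reset: what is moved stays moved. The work goes in short steps, Python scripts to look and compute and a tool call to move; the robot and the scene stay as the last step left them, time stands still between calls to the robot, and variables do not carry over. Pictures are saved under pics/ and viewed, about 8 in all and at most 12, crops included, and the job is handed in when it is done.

Besides the shell and the picture viewer there is one more tool, called by a JSON object that holds its "fn" and its "kwargs". step_arm: Moves the arm, as the interface text tells. Its arguments: {"type":"object","properties":{"plan":{"type":"string"},"grip_force":{"type":"number"}},"required":["plan"]}

```bash
ls; mkdir -p pics; cat > h.py <<'E'
import numpy as np, cv2
from rig import readout, cams, workorder, spotter, ctrl
def grab(n,png=None):
    ci=cams.camera_info(n); p,d=cams.capture(n)
    if png: cv2.imwrite('pics/'+png,p[:,:,::-1])
    return p,d,ci
def world(d,ci):
    H,W=d.shape; f=H/2/np.tan(np.radians(ci['vfov'])/2)
    u,v=np.meshgrid(np.arange(W),np.arange(H))
    K=np.array([[f,0,ci['cx']],[0,f,ci['cy']],[0,0,1.]])
    pts=np.stack([u,v],-1).reshape(-1,1,2).astype(np.float64)
    n=cv2.undistortPoints(pts,K,np.array([ci['k1'],0,0,0,0.])).reshape(H,W,2)
    P=np.dstack([n,np.ones((H,W))])*d[...,None]
    R=cv2.Rodrigues(np.array(ci['rvec'],float))[0]
    return (P-np.array(ci['tvec'],float).ravel())@R
def rect(xy):
    (c,s,a)=cv2.minAreaRect(xy.astype(np.float32))
    if s[0]<s[1]: s=s[::-1]; a+=90
    a=(a+90)%180-90
    return np.round(c,1),np.round(s,1),round(a,1)
E
python3 - <<'E'
from h import *
s=readout.sense(); print({k:np.round(s[k],3) for k in ('time_s','eef_pos','ee_rot','force','grip_width')})
for c in ('scene','side'):
    p,d,ci=grab(c,c+'1.png'); W=world(d,ci)
    for t in ('anode_a','tray','mat','spider_a'):
        for r in spotter.regions_of(c,t):
            m=r['pixels']&(d>0); q=W[m]
            if len(q)>20:
                z=np.percentile(q[:,2],80); top=q[abs(q[:,2]-z)<6]
                print(c,t,round(r['conf'],2),np.round(r['extent']),'z',round(z,1),*rect(top[:,:2]))
E
```

```text
pics
{'time_s': np.float64(0.0), 'eef_pos': array([ 211.987, -480.027,  230.74 ]), 'ee_rot': array([-0.001,  0.978,  0.206, -0.   ]), 'force': array([ 0.204,  0.493, -0.093]), 'grip_width': np.float64(0.999)}
scene anode_a 0.74 [424. 170.  24.  28.] z 19.7 [692.5 464.5] [114.8  22.8] -55.1
scene anode_a 0.72 [323. 200.  46.  28.] z 23.8 [539.4 163.7] [116.2  27.8] -5.7
scene anode_a 0.72 [375. 154.  40.  14.] z 19.0 [545.3 475.8] [109.9  29.3] 7.8
scene anode_a 0.6 [256. 158.  36.  21.] z 21.2 [261.1 258.2] [110.7  27.7] 78.8
scene anode_a 0.57 [335. 178.  38.  26.] z 23.7 [517.1 277.4] [115.4  26.8] -12.7
scene anode_a 0.48 [292. 141.  17.  20.] z 19.9 [287.6 422.6] [111.2  25.1] -69.0
scene tray 0.75 [204. 318. 195. 135.] z 23.0 [ 536.9 -242.5] [300.4 185.4] 5.8
scene mat 0.94 [327. 199. 142.  81.] z 4.7 [522.7 227.5] [279.2 261.1] -10.6
scene spider_a 0.93 [331. 260.  40.  26.] z 20.4 [656.7  -8.7] [72.  64.2] -29.4
scene spider_a 0.56 [237. 219.  33.  29.] z 20.8 [419.2  -8.1] [70.4 66.2] 87.5
side anode_a 0.86 [306. 196.  43.  15.] z 22.5 [539.1 162.5] [113.7  30. ] -5.7
side anode_a 0.74 [287. 171.  40.  15.] z 22.2 [516.6 276.8] [115.   31.7] -9.7
side anode_a 0.72 [285. 131.  39.  13.] z 19.5 [543.8 475.3] [116.3  30.5] 10.2
side anode_a 0.7 [329. 129.  33.  18.] z 19.9 [693.2 461.9] [107.4  27.9] -53.5
side anode_a 0.67 [210. 152.  10.  14.] z 20.3 [292.9 397.5] [66.4 21.1] -70.7
side anode_a 0.49 [346. 324. 157. 101.] z 18.5 [ 535.2 -243.4] [299.7 184.9] 6.5
side mat 0.67 [296. 186.  98.  62.] z 3.6 [525.  224.9] [272.7 264. ] -11.5
side spider_a 0.97 [364. 233.  25.  25.] z 19.3 [654.9 -10.2] [70.6 62.8] -24.1
side spider_a 0.57 [272. 248.  22.  21.] z 19.6 [418.8 -10.1] [70.1 62.9] -32.0
```

```bash
python3 -c "
import cv2
a=cv2.imread('pics/scene1.png')
cv2.imwrite('pics/v1.png',cv2.resize(a[110:400,80:480],(800,580),interpolation=cv2.INTER_CUBIC))"
```

```text
(no output)
```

View pics/v1.png

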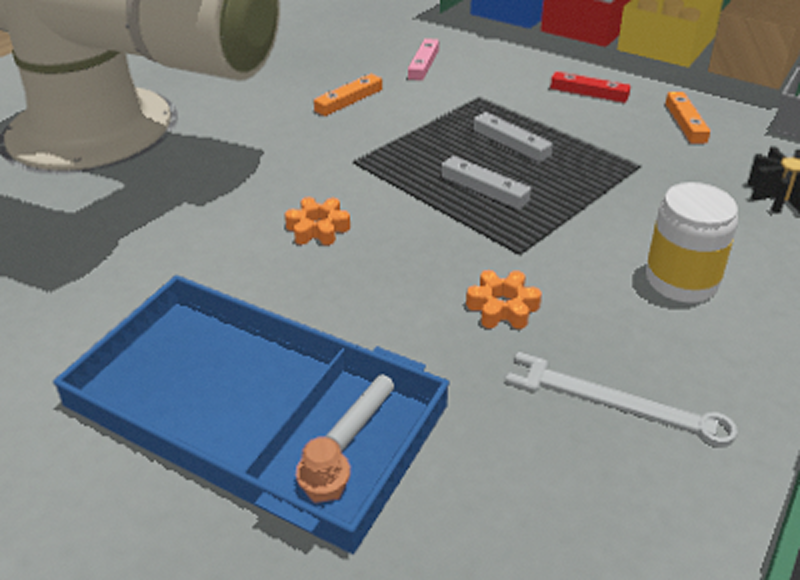

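The scene picture shows two grey bars on the mat, at scene px (323,200) and (335,178). These are the anodes, since they're mid-grey and on the mat. The other detections, at (424,170), (375,154), (256,158) and (292,141), are orange, red or pink look-alikes off the mat. The tray's large bay is its near end. I'll move above the mat and confirm from there.

{"fn": "step_arm", "kwargs": {"plan": "28.6 -25.6 -7 16 100;28.6 -25.6 -7 16 100;28.6 -25.6 -7 16 100;28.6 -25.6 -7 16 100;28.6 -25.6 -7 16 100;28.6 -25.6 -7 16 100;28.6 -25.6 -7 16 100;28.6 -25.6 -7 16 100;57.2 -51.3 -7 32.8 100;57.2 -51.3 -7 32.8 100"}}

```text
time_s: 1.5
eef_pos: [403.8, -57.9, 301.7]
ee_rot: [0.0, 0.999, -0.052, 0.001]
force: [0.2, -0.3, -0.2]
grip_width: 1.0
```

```bash
cat >> h.py <<'E'
def pose():
    s=readout.sense(); w,x,y,z=s['ee_rot']
    return s,np.array(s['eef_pos']),np.degrees(2*np.arctan2(y,x))
def delta(tgt,phi=None):
    "cm shift in tool axes and twist deg to world tgt (mm), heading phi deg"
    s,p,f=pose(); D=np.array(tgt)-p; r=np.radians(f)
    tw=0 if phi is None else (f-phi+90)%180-90
    return np.round([(D[0]*np.cos(r)+D[1]*np.sin(r))/10,(D[0]*np.sin(r)-D[1]*np.cos(r))/10,-D[2]/10,tw],2)
E
python3 - <<'E'
from h import *
s,p,f=pose(); print(s['time_s'],p,f,s['joints']); print(delta([500,220,300],-9))
E
```

```text
1.5 [403.81769892 -57.85830806 301.74029988] -5.949016281898576 [-4.31383171e-01  1.41978297e-04  1.68259609e+00 -4.12340462e-05
  1.45768870e+00  1.24324771e+00]
[  6.69 -28.63   0.17   3.05]
```

{"fn": "step_arm", "kwargs": {"plan": "6.7 -28.6 0 3 100;6.7 -28.6 0 3 100;6.7 -28.6 0 3 100;6.7 -28.6 0 3 100;6.7 -28.6 0 3 100;6.7 -28.6 0 3 100;6.7 -28.6 0 3 100;6.7 -28.6 0 3 100;6.7 -28.6 0 3 100;6.7 -28.6 0 3 100"}}

```text
time_s: 2.5
eef_pos: [498.3, 217.4, 301.7]
ee_rot: [-0.0, 0.997, -0.077, 0.0]
force: [0.2, -1.0, -0.2]
grip_width: 0.998
```

```bash
cat >> h.py <<'E'
def anodes(png=None,cam='wrist'):
    p,d,ci=grab(cam,png); W=world(d,ci); out=[]
    hsv=cv2.cvtColor(p,cv2.COLOR_RGB2HSV)
    for r in spotter.regions_of(cam,'anode_a'):
        m=r['pixels']&(d>0)
        if m.sum()<50: continue
        q=W[m]; z=np.median(q[:,2]); top=q[abs(q[:,2]-z)<5]
        c,s,a=rect(top[:,:2]); out.append((c,s,a))
        print(round(r['conf'],2),np.round(r['extent']),'S',np.median(hsv[m][:,1]),'z',round(z,1),c,s,a)
    return p,d,ci,W
E
python3 - <<'E'
from h import *
s,p,f=pose(); print(s['time_s'],p,f,s['joints'][5])
anodes('w1.png')
E
```

```text
2.5 [498.33596336 217.35552022 301.7084243 ] -8.77558920722786 1.9197284686435023
0.9 [229. 149.  26. 100.] S 18.0 z 22.4 [516.8 277.4] [115.5  25.7] -12.5
0.76 [43. 36. 76. 72.] S 244.0 z 19.0 [690.2 468.9] [107.4  26.7] -54.0
0.75 [190. 310.  18.  24.] S 107.0 z 18.7 [300.4 382. ] [30.6 25.3] -70.4
0.58 [318. 116.  26. 100.] S 18.0 z 22.5 [540.  163.5] [113.9  25.4] -5.8
0.58 [274. 323.  79.  24.] S 234.0 z 18.8 [261.  260.3] [113.7  27.4] 79.7
0.56 [ 71. 154.  63.  94.] S 220.0 z 19.0 [542.6 476.5] [115.  27.] 10.2
```

View pics/w1.png

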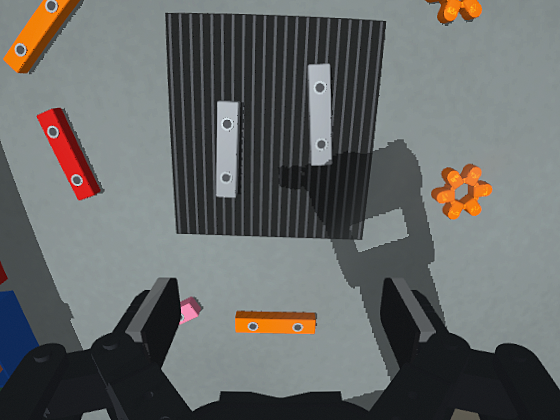

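In the wrist view the two grey bars sit on the mat at px (229,149) and (318,116), low saturation (S=18). Every other candidate is orange, red or pink and off the mat. I'll grip the left bar, slide it beside the right one, then squeeze both together.

```bash
python3 - <<'E'
from h import *
print(delta([517,277.4,60],-12.5),delta([517,277.4,5],-12.5))
E
```

```text
[ 0.93 -6.2  24.17  3.73] [ 0.93 -6.2  29.67  3.73]
```

{"fn": "step_arm", "kwargs": {"plan": "0.9 -6.2 24 3.7 80;0.9 -6.2 24 3.7 80;0.9 -6.2 24 3.7 80;0.9 -6.2 24 3.7 80;0.9 -6.2 24 3.7 80;0.9 -6.2 24 3.7 80;0.9 -6.2 27 3.7 80;0.9 -6.2 29.6 3.7 80;0.9 -6.2 29.6 3.7 80;0.9 -6.2 29.6 3.7 80"}}

```text
time_s: 3.6
eef_pos: [517.8, 278.2, 7.8]
ee_rot: [-0.0, 0.994, -0.108, 0.001]
force: [0.7, -0.0, 0.3]
grip_width: 0.802
```

{"fn": "step_arm", "kwargs": {"plan": "0 0 0 0 10;0 0 0 0 10;0 0 0 0 10;0 0 0 0 10;0 0 0 0 10;0 0 0 0 10;0 0 0 0 10;0 0 0 0 10;0 0 0 0 10", "grip_force": 30}}

```text
time_s: 4.5
eef_pos: [517.2, 278.6, 6.5]
ee_rot: [-0.0, 0.994, -0.108, 0.001]
force: [-0.8, -0.8, 5.7]
grip_width: 0.283
```

```bash
python3 - <<'E'
from h import *
s,p,f=pose(); print(s['time_s'],p,f,s['joints'][5],s['force'],s['grip_width'])
anodes('w2.png')
# target: beside right bar (540,163.5,-5.8) at perpendicular centre distance 49
a=np.radians(-5.8); n=np.array([-np.sin(a),np.cos(a)])
for k in (70,49): 
    t=np.array([540,163.5])+k*n; print(k,t,delta([*t,p[2]],-5.8))
E
```

```text
4.5 [517.1847203  278.5856975    6.54437727] -12.379677037907646 2.081713916609812 [-0.80616202 -0.76584363  5.7268636 ] 0.2830692485879393
0.71 [524. 177.  73. 280.] S 19.0 z 21.9 [539.7 170.8] [116.7  24.9] 1.8
0.67 [281. 277.  67. 242.] S 18.0 z 22.5 [518.9 276.9] [111.   25.1] -12.6
70 [547.0739408  233.14164962] [ 3.89  3.8   0.   -6.58]
49 [544.95175856 212.24915473] [ 4.13  5.88  0.   -6.58]
```

{"fn": "step_arm", "kwargs": {"plan": "0.7 0.6 -0.1 -1.2 10;1.5 1.3 -0.1 -2.5 10;2.3 2.1 -0.1 -4 10;3.1 3 -0.1 -5.3 10;3.9 3.8 -0.1 -6.6 10;4 4.5 -0.1 -6.6 10;4 5.2 -0.1 -6.6 10;4.1 5.9 -0.1 -6.6 10;4.1 5.9 -0.1 -6.6 10;4.1 5.9 -0.1 -6.6 10"}}

```text
time_s: 5.6
eef_pos: [543.9, 211.5, 6.6]
ee_rot: [0.0, 0.999, -0.051, -0.0]
force: [-1.5, -3.7, 3.9]
grip_width: 0.283
```

```bash
python3 - <<'E'
from h import *
s,p,f=pose(); print(s['time_s'],p,f,s['force'],s['grip_width'])
anodes('w3.png')
E
```

```text
5.6 [543.88094715 211.54394771   6.56203576] -5.792723598352626 [-1.50747929 -3.73096812  3.93285352] 0.2826094503031184
0.98 [282. 276.  70. 243.] S 19.0 z 22.5 [545.8 210. ] [110.7  25.2] -6.0
0.74 [397. 274.  90. 245.] S 19.0 z 22.4 [540.7 163.3] [113.7  25.4] -5.4
```

View pics/w3.png

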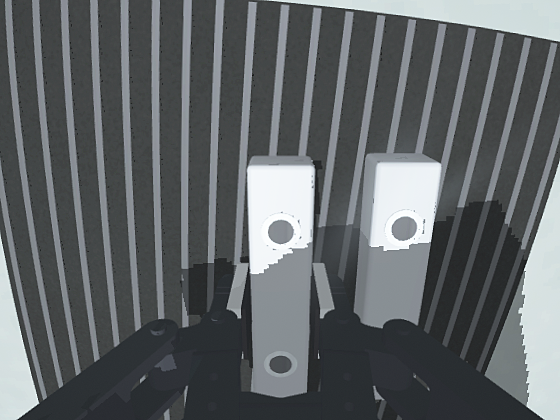

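Left bar (px 282,276) is held, and its twin (px 397,274) is about 23 mm away, parallel and nearly even. I'll release slightly, rise, and measure.

{"fn": "step_arm", "kwargs": {"plan": "0 0 0 0 37;0 0 0 0 37;0 0 0 0 37;0 0 -2 0 37;0 0 -5 0 37;0 2 -10 0 100;-5 2 -15 0 100;-5 2 -15 0 100;-5 2 -15 0 100;-5 2 -15 0 100"}}

```text
time_s: 6.7
eef_pos: [492.5, 197.2, 156.0]
ee_rot: [-0.0, 0.999, -0.05, 0.0]
force: [-0.6, -0.6, -0.6]
grip_width: 0.997
```

```bash
cat > m.py <<'E'
from h import *
def pair(png=None):
    p,d,ci=grab('wrist',png); W=world(d,ci)
    s=cv2.cvtColor(p,cv2.COLOR_RGB2HSV)[...,1]
    rs=[r for r in spotter.regions_of('wrist','anode_a') if np.median(s[r['pixels']])<60]
    for r in rs:
        q=W[r['pixels']&(d>0)]; z=np.median(q[:,2]); q=q[abs(q[:,2]-z)<4]
        c,sz,a=rect(q[:,:2]); print(round(r['conf'],2),np.round(r['extent']),round(z,1),c,sz,a)
        t=np.radians(-5.8); e=np.array([np.cos(t),np.sin(t)]); n=np.array([-e[1],e[0]])
        print('   along',np.round(np.percentile(q[:,:2]@e,[.5,99.5]),1),'across',np.round(np.percentile(q[:,:2]@n,[1,99]),1))
if __name__=='__main__':
    import sys
    s,p,f=pose(); print(s['time_s'],p,f,s['force'],s['grip_width']); pair(sys.argv[1])
E
python3 m.py w4.png
```

```text
6.7 [492.4856546  197.1886264  156.00749523] -5.777124081314681 [-0.60885371 -0.60843024 -0.58819661] 0.9968890823102108
0.62 [318. 126.  43. 155.] 22.5 [540.1 163.4] [113.8  25.4] -5.7
   along [464.6 577.6] across [204.9 229.6]
0.59 [253. 128.  37. 151.] 22.5 [543.  210.4] [114.8  25.2] -5.6
   along [463.4 576.1] across [252.1 276.4]
```

```bash
python3 - <<'E'
from h import *
print(delta([542,188,50],-5.7),delta([542,188,2.5],-5.7))
E
```

```text
[ 5.02  0.39 10.5  -0.1 ] [ 5.02  0.39 15.25 -0.1 ]
```

{"fn": "step_arm", "kwargs": {"plan": "5 0.4 5 -0.1 100;5 0.4 9 -0.1 100;5 0.4 10.5 -0.1 100;5 0.4 10.5 -0.1 100;5 0.4 12 -0.1 100;5 0.4 13.5 -0.1 100;5 0.4 14.5 -0.1 100;5 0.4 15.2 -0.1 100;5 0.4 15.2 -0.1 100;5 0.4 15.2 -0.1 100"}}

```text
time_s: 7.8
eef_pos: [542.0, 188.2, 4.9]
ee_rot: [-0.0, 0.999, -0.05, 0.0]
force: [0.7, -0.4, -0.3]
grip_width: 1.003
```

```bash
python3 m.py w5.png
```

```text
7.8 [542.00113089 188.15095284   4.94335091] -5.682750071132783 [ 0.71821417 -0.39428842 -0.29012073] 1.0028828151016793
0.8 [342. 277.  82. 250.] 22.5 [540.7 163.2] [114.4  25.4] -5.4
   along [468.5 577.9] across [205.1 229.4]
```

View pics/w5.png

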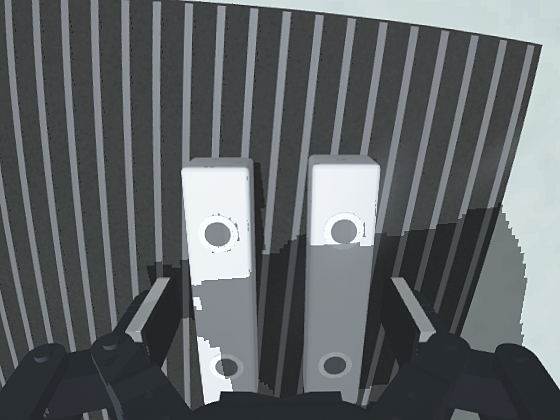

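Both bars are between the open jaws, left px (218,280) and right px (342,277), with clearance on each side. Closing.

{"fn": "step_arm", "kwargs": {"plan": "0 0 0 0 80;0 0 0 0 70;0 0 0 0 65;0 0 0 0 60;0 0 0 0 55;0 0 0 0 50;0 0 0 0 45;0 0 0 0 40;0 0 0 0 40;0 0 0 0 40", "grip_force": 40}}

```text
time_s: 8.9
eef_pos: [542.1, 188.1, 5.1]
ee_rot: [-0.0, 0.999, -0.05, 0.001]
force: [-1.3, -1.5, 8.8]
grip_width: 0.573
```

```bash
python3 m.py w6.png
```

```text
8.9 [542.10068815 188.06347247   5.09776616] -5.685865511427421 [-1.31980996 -1.48280732  8.78781659] 0.5731806689841835
0.88 [247. 276.  74. 241.] 22.5 [545.7 198.9] [109.   25.4] -5.6
   along [472. 577.] across [240.7 265.1]
0.62 [315. 275.  71. 240.] 22.5 [543.7 174.1] [110.6  25.1] -5.5
   along [472.2 578.2] across [216.3 240.3]
```

View pics/w6.png

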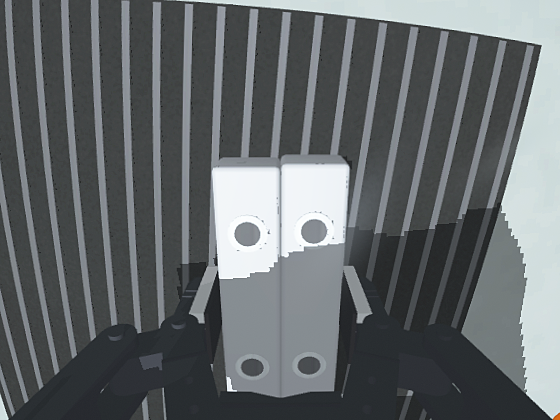

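The bars are flush side by side, left px (247,276) and right px (315,275), with ends about 1 mm out of step. Raising the grip force and lifting.

{"fn": "step_arm", "kwargs": {"plan": "0 0 0 0 40;0 0 0 0 40;0 0 0 0 40;0 0 -0.5 0 40;0 0 -1 0 40;0 0 -2 0 40;0 0 -4 0 40;0 0 -7 0 40;0 0 -10 0 40;0 0 -12 0 40", "grip_force": 100}}

```text
time_s: 10.0
eef_pos: [541.8, 188.2, 126.6]
ee_rot: [-0.0, 0.999, -0.05, 0.001]
force: [1.1, 0.2, -7.9]
grip_width: 0.554
```

```bash
python3 m.py w7.png; python3 - <<'E'
from h import *
for c in ('scene','side'):
    p,d,ci=grab(c,c+'2.png'); W=world(d,ci)
    h=cv2.cvtColor(p,cv2.COLOR_RGB2HSV)
    m=(h[...,0]>95)&(h[...,0]<125)&(h[...,1]>110)&(d>0)&(W[...,1]<0)&(W[...,2]>-5)&(W[...,2]<40)&(W[...,1]>-420)
    rim=W[m&(W[...,2]>26)][:,:2]; print(c,'rim',rect(rim),'all',rect(W[m][:,:2]))
    # floor of large bay
    c0,_,a=rect(rim); t=np.radians(a); e=np.array([np.cos(t),np.sin(t)]); n=np.array([-e[1],e[0]])
    F=W[m&(W[...,2]<8)][:,:2]-c0; print(' floor along',np.percentile(F@e,[1,99]),'across',np.percentile(F@n,[1,99]), 'rim along',np.percentile((rim-c0)@e,[1,99]),'across',np.percentile((rim-c0)@n,[1,99]))
E
```

```text
10.0 [541.78563224 188.17926661 126.62186679] -5.682448361157078 [ 1.05889459  0.15295761 -7.92760975] 0.5544453009492184
0.78 [246. 275.  70. 243.] 143.5 [544.7 199.1] [110.4  25.6] -5.6
   along [470.9 576.7] across [240.8 265. ]
0.63 [316. 275.  73. 241.] 143.5 [542.9 174.2] [111.5  25.1] -5.6
   along [470.9 577.8] across [216.4 240.4]
scene rim (array([ 536.5, -243.4]), array([302.8, 185.2]), 5.9) all (array([ 522.1, -244.9]), array([331.7, 185.2]), 5.9)
 floor along [-147.47275694  149.01662241] across [-79.68879363  77.50355231] rim along [-149.23021201  150.82690906] across [-90.76769514  89.66698157]
side rim (array([ 535.6, -244.2]), array([302.3, 183.7]), 6.0) all (array([ 535.5, -243.3]), array([302.3, 185.4]), 6.0)
 floor along [-139.25535084  146.92379399] across [-79.36408341  78.34984356] rim along [-150.73473729  149.76261372] across [-89.65567078  85.97674393]
```

```bash
python3 - <<'E'
from h import *
print(delta([486,-249,126],5.95))
E
```

```text
[ -1.14  44.03  -0.25 -11.64]
```

{"fn": "step_arm", "kwargs": {"plan": "-0.1 1.5 0 0 40;-0.2 4 0 -0.6 40;-0.3 7 0 -1.2 40;-0.4 10.5 0 -2.4 40;-0.5 14 0 -3.6 40;-0.6 17.5 0 -4.8 40;-0.7 21 0 -6 40;-0.8 24.5 0 -7.2 40;-0.9 27.5 0 -8.4 40;-0.9 30 0 -9 40"}}

```text
time_s: 11.2
eef_pos: [501.5, -111.4, 123.0]
ee_rot: [-0.0, 1.0, 0.029, -0.001]
force: [-0.8, 0.9, -7.4]
grip_width: 0.558
```

```bash
python3 - <<'E'
from h import *
print(delta([486,-249,126],5.95),readout.sense()['force'])
E
```

```text
[-2.33 13.64 -0.3  -2.66] [-0.81523247  0.85599354 -7.36600657]
```

{"fn": "step_arm", "kwargs": {"plan": "-0.5 3 -0.2 -0.5 40;-1 6 -0.2 -1 40;-1.5 9 -0.2 -1.7 40;-2 11.5 -0.2 -2.2 40;-2.2 13 -0.2 -2.6 40;-2.3 13.6 -0.2 -2.7 40;-2.3 13.6 -0.2 -2.7 40;-2.3 13.6 -0.2 -2.7 40"}}

```text
time_s: 12.0
eef_pos: [487.5, -245.8, 125.8]
ee_rot: [-0.001, 0.999, 0.053, -0.0]
force: [0.5, 0.1, -7.3]
grip_width: 0.556
```

```bash
python3 - <<'E'
from h import *
s,p,f=pose(); print(s['time_s'],p,f,s['force'])
p_,d,ci,W=anodes('w8.png')
print(delta([486,-249,12],5.95),delta([486,-249,6],5.95))
E
```

```text
12.0 [ 487.51579235 -245.83164231  125.75326323] 6.026051527034375 [ 0.48532521  0.08707789 -7.29300196]
0.92 [248. 277.  73. 243.] S 20.0 z 142.6 [ 488.5 -234.4] [109.3  25.2] 6.1
0.71 [314. 276.  71. 242.] S 20.0 z 142.6 [ 491.7 -259.6] [110.5  25.7] 6.1
[-0.21  0.3  11.41  0.11] [-0.21  0.3  12.01  0.11]
```

View pics/w8.png

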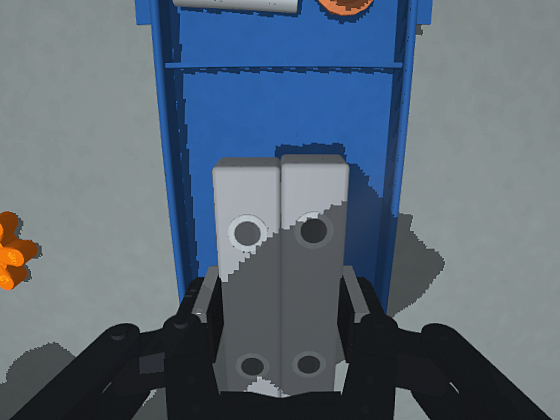

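The pair (px 248,277 and 314,276) is centred over the large bay, parallel to the tray walls. Lowering.

{"fn": "step_arm", "kwargs": {"plan": "-0.2 0.3 3 0 40;-0.2 0.3 6 0 40;-0.2 0.3 8.5 0 40;-0.2 0.3 10 0 40;-0.2 0.3 10.8 0 40;-0.2 0.3 11.3 0 40;-0.2 0.3 11.6 0 40;-0.2 0.3 11.6 0 40;-0.2 0.3 11.6 0 40"}}

```text
time_s: 13.0
eef_pos: [486.5, -250.0, 11.0]
ee_rot: [0.0, 0.999, 0.052, 0.0]
force: [0.1, 0.5, -7.6]
grip_width: 0.554
```

{"fn": "step_arm", "kwargs": {"plan": "0 0 0.1 0 40;0 0 0.2 0 40;0 0 0.3 0 40;0 0 0.4 0 40;0 0 0.5 0 40;0 0 0.5 0 40;0 0 0.5 0 40"}}

```text
time_s: 13.7
eef_pos: [486.2, -249.9, 5.6]
ee_rot: [0.0, 0.999, 0.052, 0.0]
force: [-3.6, 1.4, -0.3]
grip_width: 0.559
```

{"fn": "step_arm", "kwargs": {"plan": "0 0 0.05 0 40;0 0 0.1 0 40;0 0 0.1 0 40;0 0 0.1 0 40"}}

```text
time_s: 14.1
eef_pos: [486.2, -249.9, 5.6]
ee_rot: [0.0, 0.999, 0.053, 0.0]
force: [-7.8, 3.4, 11.5]
grip_width: 0.554
```

```bash
python3 - <<'E'
from h import *
s,p,f=pose(); print(s['time_s'],p,s['force'],s['wrist_torque']); anodes('w9.png')
E
```

```text
14.1 [ 486.18283514 -249.86157549    5.56944788] [-7.78974044  3.35106822 11.52111813] [0.71581416 1.13368284 0.00305673]
0.94 [246. 276.  73. 241.] S 19.0 z 22.5 [ 486.8 -238.5] [110.2  25.8] 6.1
0.81 [314. 275.  70. 243.] S 20.0 z 22.5 [ 490.3 -263.5] [110.9  25.4] 5.7
```

The tops read z=22.5, so the pair is firmly on the floor (3 + 20 mm) and still gripped. I'll back off the press, open gently and rise.

{"fn": "step_arm", "kwargs": {"plan": "0 0 -0.1 0 40;0 0 -0.1 0 52;0 0 -0.1 0 58;0 0 -0.1 0 64;0 0 -0.1 0 72;0 0 -0.1 0 80;0 0 -0.1 0 80;0 0 -2 0 80;0 0 -4 0 80;0 0 -6 0 80", "grip_force": 20}}

```text
time_s: 15.2
eef_pos: [486.2, -249.9, 65.1]
ee_rot: [0.0, 0.999, 0.052, 0.0]
force: [-0.1, 0.1, -0.6]
grip_width: 0.801
```

{"fn": "step_arm", "kwargs": {"plan": "0 0 -4 0 80;-2 0 -8 0 80;-5 0 -11 0 80;-5 0 -11 0 80;-5 0 -11 0 80;-5 0 -11 0 80"}}

```text
time_s: 15.8
eef_pos: [436.5, -254.8, 173.4]
ee_rot: [-0.001, 0.999, 0.053, -0.0]
force: [0.3, -0.2, 0.6]
grip_width: 0.799
```

```bash
python3 - <<'E'
from h import *
s,p,f=pose(); print(s['time_s'],p,s['force']); anodes('w10.png')
p,d,ci=grab('scene','scene3.png'); W=world(d,ci)
for r in spotter.regions_of('scene','spider_a'):
    q=W[r['pixels']&(d>0)]; print('spider',round(r['conf'],2),rect(q[q[:,2]>15][:,:2])[0])
E
```

```text
15.8 [ 436.5489704  -254.78261313  173.41380559] [ 0.34182091 -0.23474455  0.55080174]
0.79 [298. 123.  32. 143.] S 18.0 z 22.5 [ 488.1 -264.3] [114.   24.4] 6.2
0.55 [265. 126.  35. 142.] S 18.0 z 22.5 [ 484.  -239.4] [113.8  26. ] 6.2
spider 0.83 [656.7  -7.8]
```

View pics/w10.png

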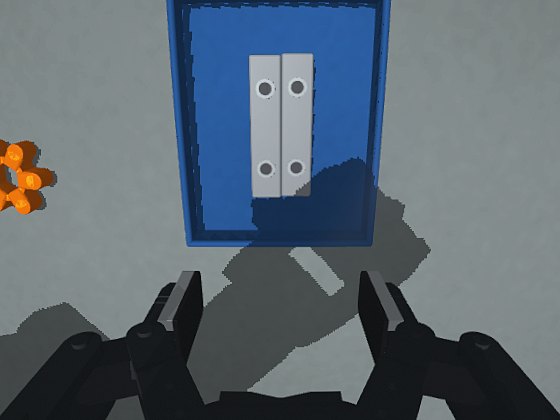

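The pair lies flat in the bay at px (265,126) and (298,123), centres 25 mm apart and ends about 1.4 mm out of step. The gripper is clear, so I'm handing in.

```bash
python3 -c "
from rig import workorder
print(workorder.finish_job())"
```

```text
the job is handed in; nothing more can be done
None
```

The pair is in the tray's large bay and the job is handed in at about 16 s of the 58 s limit; the hand-in reports no verdict.

I gripped the left grey anode and slid it along the mat until it lay parallel to and even with its twin. Then I squeezed both together, lifted them in one 100 N grasp and set them on the bay floor before letting go. The floor contact showed in the wrist force before release.

**Last check (wrist camera):**
- **Height:** both tops read 22.5 mm, which matches bars lying flat on the floor.
- **Spacing:** centres are about 25 mm apart.
- **Ends:** about 1.4 mm out of step.
- **Angle:** both bars at 6.2° against the tray's 6.0°.
- **Position:** within a few mm of the bay centre.
- **Gripper:** clear of everything.

**Not fully checked:** the far spider measured within 1 mm of its start. The final network pass did not report the near spider. It still shows in the last wrist picture, but I did not measure it again. I did not re-measure the plug or dowel pin either; the gripper never went into their bay.

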